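# Turn the control board over in its rework frame and lock it

### The job

The analyser's control board sits in the rework frame with its components up. Swing it over the top by its bar handle until it lies level with the components underneath, then turn the frame's wing knob clockwise until it has firmly clamped the board's rotation, without forcing it past that. Let go of everything and leave the other things on the bench where they are.

Things in the scene. Friction and masses are not known exactly. Their poses are not given: they have to be found in the camera images.
- frame: fixed rework frame: grey base plate 200 (x) x 330 (y) x 12 mm bolted to the bench, an aluminium post at each end. Origin: middle of the base's underside, z up. The board turns about a line parallel to the frame's y at x = 0, z = 120 mm. Plain post at y = -130 mm, 150 mm high; knob post at y = 113 to 157 mm, 166 mm high; both 50 mm wide in x.
- board_angle (a joint): angle of the board about its long axis, rad: 0 = level, components up, handle on the frame's -x side; pi/2 = handle straight up; pi = level, components down, handle on the +x side (wanted, within 5 degrees). Stops at -0.5 and 3.65, so it only goes over the top. It rubs with about 0.18 N m and stays where it is left, but is locked only by the knob.
- cradle: turning part: green board 176 x 90 x 4 mm between aluminium end clamps; components up to 14 mm high on one face, solder points on the other, a handle along one long edge. Origin: on the turning axis at the board's middle; y along the axis (same as the frame's y); z out of the component face; the handle lies towards -x.
- handle (a point): middle of the handle: straight round steel bar, 12 mm thick, 176 mm long, parallel to the turning axis and 85 mm from it, with a 34 mm clear gap to the board's edge. The bar can turn within a pinch, so a gripper pointing straight down can carry it all the way over the top.
- knob: steel wing knob on a vertical screw on top of the knob post, at x = 0, y = +135 mm of the frame. Wing 60 mm long (knob's x), 14 mm thick (its y), 28 mm high; origin at the wing's centre, 200 to 202 mm above the bench at first. Tightens clockwise seen from above, sinking 2.5 mm per rad (follow it down), and stays where it is left.
- clamp (a point): where the knob's screw tip meets the brake disc, hidden in the knob post. Until then the knob only rubs, 0.2 N m. It bites anywhere from 1.2 to 3.4 rad after the start; this can only be felt. Then each 0.1 rad adds about 15 N of clamping, 0.04 N m of torque. 25 N locks it; 0.1 to 0.2 N m above the free readings is firmly tight, 0.25 above (100 N) forced.
- screw_tray: open aluminium tray, 70 x 100 x 20 mm, under the board on the frame's base; loose bystander, origin on its underside, near the middle
- tweezers: steel tweezers, about 125 mm long, 7 mm high, lying in front of the frame; loose bystander, origin on its underside, near the middle
- marker: marker pen, 130 mm long, 15 mm thick, lying behind the frame; loose bystander, origin on its underside, near the middle
- specimen_jar: specimen jar with lid, 56 mm across, 70 mm high; loose bystander, origin on its underside, near the middle
- screwdriver: screwdriver, 190 mm long, lying beside the frame on the knob's side; loose bystander, origin on its underside, near the middle
- reagent_bottle: plastic bottle, 52 mm across, 120 mm high; loose bystander, origin on its underside, near the middle
- cuvette_block: stepped white block of cuvette holders, 50 x 90 x 80 mm; loose bystander, origin on its underside, near the middle

How it is judged:
By the outcome, as a careful person would: the job done as asked, in the order asked, and still so for the second after the job is handed in, with the robot touching nothing.
It also fails if it takes over 64 s, if anything falls off the work surface, if the arm or the gripper's body presses on something with over 40 N, if the wrist force passes 120 N, or if a joint passes its speed limit or range.

### The arm

A 6-joint arm with a two-finger parallel gripper is mounted at the origin on the work surface. World frame = base frame: x ahead of the robot, y to its left, z up, the work surface at z = 0. Lengths are in mm, angles in rad, forces in N, time in s.
With the tool pointing down it reaches from about 400 to 925 mm from the base axis. Payload 12.5 kg.
Tool frame: the origin (TCP) lies midway between the tips of the shut fingers; the grasp point (between the pads) lies 19 mm behind it; z points along the fingers, y is the direction in which the jaws open and shut (so a half turn about z gives the same grasp; the last joint's range is limited). The gripper opens to 95 mm and grips with 3 to 60 N. Pads are 20 mm wide; open, the fingers measure 119 mm over their backs; the gripper's body (75 mm by 180 mm) begins 59 mm behind the grasp point.
Start: joints at [-1.35, 0.491, 1.559, -0, 1.092, -0.106], TCP at [200.657, -591.932, 214.661] pointing down, gripper open.
Joint ranges: [-3.1, 3.1], [-0.84, 2.19], [0.05, 2.79], [-1.13, 4.28], [0.06, 2.93], [-2.69, 2.69]. Speed limits (rad/s): [2.22, 2.22, 2.79, 3.14, 3.14, 3.14].

### API

Orientations are given as [roll, pitch, yaw] about the fixed x, y, z axes, in that order (R = Rz(yaw) Ry(pitch) Rx(roll)).
In Python, from cell import env gives the robot as it stands.
- The arm moves only by the tool servo_tool, never from a script. Its argument "plan" is a list of rows, each a list of 7 numbers: the shift along the tool's x, y, z in m, then the turn, a rotation vector about the tool's x, y, z in degrees, then the opening in per cent of the stroke, from 0 (shut) to 100 (fully open). In form: [[dx, dy, dz, wx, wy, wz, jaw], ...]. A call has 1 to 8 rows; each row shifts and turns the pose as measured when the row begins, along the tool's axes as they then stand; what a row does not reach is not made up. A row lasts 1/12 s, in which the tool goes at most 41.7 mm and 7.16 degrees, less where a joint would pass 70% of its speed; a pose out of reach is approached as far as the arm can. A call is refused whole if a number of a shift passes 0.0417 or a number of a turn 7.16, either way. A call with a gripper value outside its range is refused whole. The fingers move at their own pace and stop on an object; the grip force is fixed at half the most. Time passes only in rows, so rows that do not move let the fingers close. It gives the time, the measured TCP pose, the force and the opening at its end, in the units of the state.
- env.state(): the state, without advancing time (a new reading comes with each control period).
- env.read_camera(name): name is "scene" or "top"; returns a dict with "img" (420x560x3 uint8, blue, green, red), "intrinsics" (3x3 intrinsics, pixels), "k1" (the pictures are not rectified: a ray, as slopes to the right and down, at radius r is drawn at 1 + k1 r^2 times it, then the intrinsics apply), "R" (3x3) and "t" (3): a world point X has camera coordinates R X + t. Camera axes: x right, y down, z forward; pixel columns grow to the right and rows downward; lengths in mm; the calibration is good to about 2 mm. A picture is of the moment at which its call begins. There is no depth.
- env.job_done(): hands the job in, once; it reports no verdict.
The state is a dict: "t": time; "joints": joint angles; "qvel": joint speeds; "tau": joint torques, N m; "eef_pos": TCP position; "tcp_rot": TCP orientation; "ft_force": force on the tool from outside, world axes, zero at the start; "moment": the same for the moment, N m; "opening": opening from 0.0 (shut) to 1.0 (fully open).
Only numpy, scipy, OpenCV 4.12 (cv2) and the standard library are available. Lean on these libraries where they do the work, as an engineer would, in place of code of your own. Each camera call takes 0.05 s, during which the arm holds its last target. There are 200 camera calls.

## Working session

There is one attempt and no reset: what is moved stays moved. The work goes in short steps, Python scripts to look and compute and a tool call to move; the robot and the scene stay as the last step left them, time stands still between calls to the robot, and variables do not carry over. Pictures are saved under pics/ and viewed, about 8 in all and at most 12, crops included, and the job is handed in when it is done.

Besides the shell and the picture viewer there is one more tool, called after "Emit:" as a command line: name --pt "numbers of a row" for each row, then --argument value for the rest. servo_tool: Moves the arm, as the interface text tells. Its arguments: {"type":"object","properties":{"plan":{"type":"array","items":{"type":"array","items":{"type":"number"}}}},"required":["plan"]}

```bash
ls; mkdir -p pics; python3 - <<'E'
from cell import env
import cv2
for n in("scene","top"):
    c=env.read_camera(n); cv2.imwrite(f"pics/{n}0.png",c["img"]); print(n,c["intrinsics"],c["k1"],c["R"],c["t"])
print(env.state())
E
```

```text
pics
scene [[463.25189817   0.         280.76709877]
 [  0.         463.25189817 211.93552154]
 [  0.           0.           1.        ]] -0.059089064501654374 [[-0.25470508  0.96701524  0.00261665]
 [ 0.73645009  0.19572805 -0.64755834]
 [-0.62671093 -0.16300936 -0.76201139]] [ 127.61924996 -330.4503085  1395.90786434]
top [[444.62451904   0.         286.04000897]
 [  0.         444.62451904 204.83637791]
 [  0.           0.           1.        ]] 0.02967138268175196 [[-0.01788562 -0.99983853  0.00173913]
 [-0.98716709  0.01738283 -0.15874184]
 [ 0.15868598 -0.00455601 -0.98731859]] [  18.1992621   565.23978598 1076.79618038]
{'t': 0.1, 'joints': array([-1.34962644e+00,  4.91486574e-01,  1.55935236e+00, -4.55534109e-05,
        1.09169527e+00, -1.05612166e-01]), 'qvel': array([ 0.00076615, -0.00029563, -0.00241906,  0.00050215,  0.0003275 ,
       -0.00014248]), 'tau': array([ 2.59888722e-03, -6.13621402e+01, -2.58605647e+01,  6.94131106e-02,
        4.70061880e-02, -5.39145663e-05]), 'eef_pos': array([ 200.58356085, -591.73061737,  214.14052498]), 'tcp_rot': array([-3.14065209e+00, -5.90749600e-05,  3.26803040e-01]), 'ft_force': array([-0.38997002,  0.00623492,  0.58876416]), 'moment': array([ 0.00040863,  0.00379413, -0.00036114]), 'opening': 0.9983069141902792}
```

View pics/scene0.png

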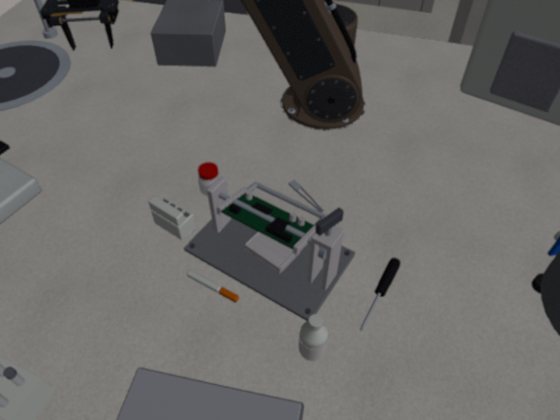

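View pics/top0.png

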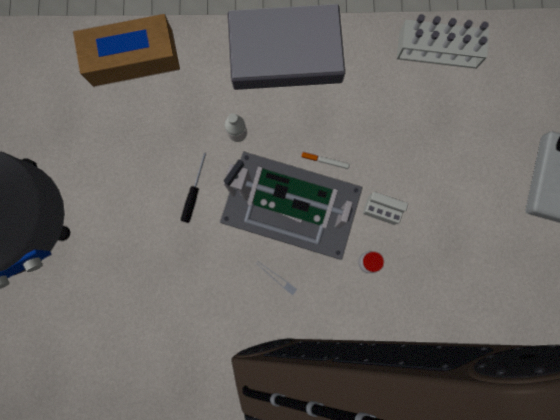

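```bash
python3 - <<'E'
import cv2
a=cv2.imread("pics/top0.png")[140:270,210:370]; cv2.imwrite("pics/tc.png",cv2.resize(a,None,fx=4.5,fy=4.5,interpolation=cv2.INTER_CUBIC))
a=cv2.imread("pics/scene0.png")[165:320,175:365]; cv2.imwrite("pics/sc.png",cv2.resize(a,None,fx=3.8,fy=3.8,interpolation=cv2.INTER_CUBIC))
E
```

```text
(no output)
```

View pics/tc.png

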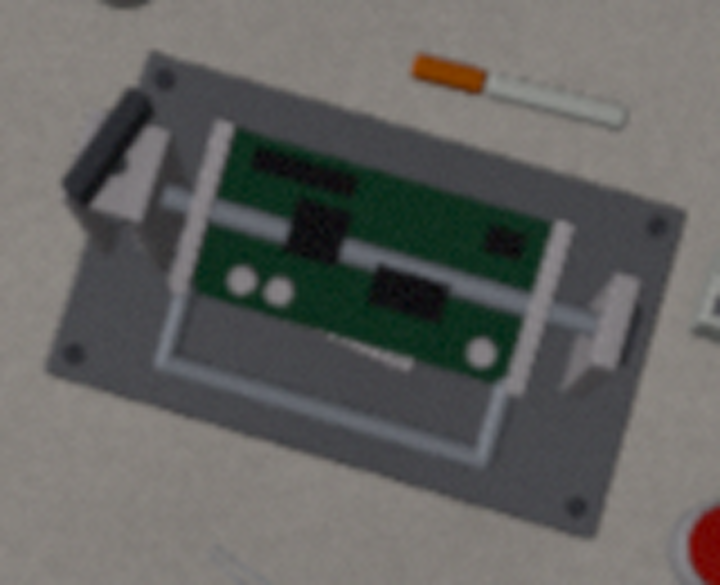

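View pics/sc.png

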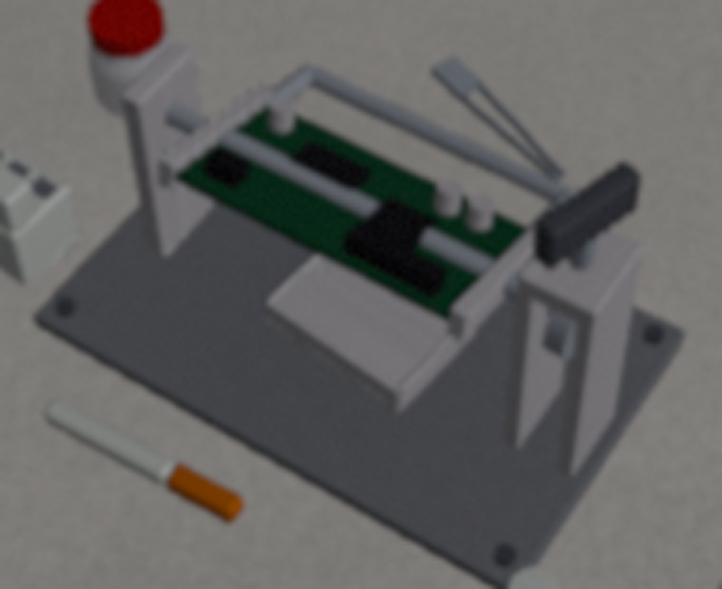

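```bash
cat > h.py <<'E'
import numpy as np, json
from scipy.optimize import least_squares
import pickle
from cell import env
CAM={}
def cam(n):
    return env.read_camera(n)
def proj(c,X):
    p=c["R"]@np.asarray(X,float)+c["t"]; s=p[:2]/p[2]; s=s*(1+c["k1"]*(s@s)); K=c["intrinsics"]
    return np.array([K[0,0]*s[0]+K[0,2],K[1,1]*s[1]+K[1,2]])
def tc(p): return np.array(p)/4.5+[210-.39,140-.39]
def sc(p): return np.array(p)/3.8+[175-.37,165-.37]
def f2w(f,X):
    c,s=np.cos(f[2]),np.sin(f[2]); return np.array([f[0]+c*X[0]-s*X[1],f[1]+s*X[0]+c*X[1],X[2]])
E
python3 - <<'E'
from h import *
T,S=cam("top"),cam("scene")
base=[(T,tc((150,52)),(100,165,12)),(T,tc((687,210)),(100,-165,12)),(T,tc((597,536)),(-100,-165,12)),(T,tc((48,370)),(-100,165,12)),
(S,sc((37,318)),(100,-165,12)),(S,sc((684,335)),(-100,165,12))]
def r(p):
    f=p[:3];o=[]
    for c,u,X in base:o.append(proj(c,f2w(f,X))-u)
    a=p[3]; h=lambda y:f2w(f,(-85*np.cos(a),y,120+85*np.sin(a)))
    for c,u,y in [(T,tc((162,360)),82),(T,tc((485,458)),-82),(S,sc((312,74)),-82),(S,sc((440,130)),None)]:
        if y is not None:o.append(proj(c,h(y))-u)
    k=p[4]
    for c,u,d in [(T,tc((145,95)),1),(T,tc((70,188)),-1)]:
        w=f2w(f,(30*d*np.cos(k),135+30*d*np.sin(k),212)); o.append(proj(c,w)-u)
    return np.concatenate(o)
s=least_squares(r,[600,0,-.27,0,0],loss="soft_l1"); print(s.x.round(3)); print(s.fun.reshape(-1,2).round(1))
f=s.x[:3];a=s.x[3]
print("handle",f2w(f,(-85*np.cos(a),0,120+85*np.sin(a))),"axis",f2w(f,(0,0,120)),"knob",f2w(f,(0,135,200)),"knob world yaw",s.x[4]+f[2])
for q in (T,S):print("cam",-q["R"].T@q["t"])
E
```

```text
[ 5.74201e+02 -7.18800e+00 -3.10000e-01 -1.27750e+01 -3.60000e-01]
[[ 0.  -1.1]
 [ 1.  -1. ]
 [ 0.5  0.2]
 [-0.8  0.1]
 [-1.5 -0.7]
 [ 1.6 -1.7]
 [ 3.8  0.9]
 [-1.8 -1. ]
 [ 1.7 -0.1]
 [ 0.3 -0.6]
 [-0.3  0.2]]
handle [494.99889246  18.15303986 102.39652948] axis [574.2008342   -7.18803845 120.        ] knob [615.34033971 121.39089095 200.        ] knob world yaw -0.6698408907534322
cam [ 387.43916638   13.27674969 1152.83644249]
cam [1150.69615094  168.81468782  849.3778985 ]
```

```bash
python3 - <<'E'
from h import *
T,S=cam("top"),cam("scene")
base=[(T,tc((150,52)),(100,165,12)),(T,tc((687,210)),(100,-165,12)),(T,tc((597,536)),(-100,-165,12)),(T,tc((48,370)),(-100,165,12)),
(S,sc((37,318)),(100,-165,12)),(S,sc((684,335)),(-100,165,12))]
L=[(T,tc((162,360)),85),(T,tc((485,458)),-85),(S,sc((312,74)),-85)]
def r(p):
    f=p[:3];o=[]
    for c,u,X in base:o.append(proj(c,f2w(f,X))-u-p[5:7]*(c is S)-p[7:9]*(c is T))
    a=p[3]; h=lambda y:f2w(f,(-85*np.cos(a),y,120+85*np.sin(a)))
    for c,u,y in L:o.append(proj(c,h(y))-u-p[5:7]*(c is S)-p[7:9]*(c is T))
    k=p[4]
    for c,u,d in [(T,tc((145,95)),1),(T,tc((70,188)),-1)]:
        w=f2w(f,(30*d*np.cos(k),135+30*d*np.sin(k),212)); o.append(proj(c,w)-u-p[7:9])
    return np.concatenate(o+[p[5:]/1.])
s=least_squares(r,[600,0,-.27,0.,0]+[0]*4,loss="soft_l1"); print(s.x.round(3)); print(s.fun[:-4].reshape(-1,2).round(1))
f=s.x[:3];a=s.x[3]
print("handle",f2w(f,(-85*np.cos(a),0,120+85*np.sin(a))),"axis",f2w(f,(0,0,120)),"knob",f2w(f,(0,135,200)),"knob world yaw",s.x[4]+f[2])
# draw model in both
import cv2
for c,n,x0,y0,k in((T,"t",210,140,3.4),(S,"s",175,165,2.8)):
    im=cv2.resize(c["img"][y0:y0+155,x0:x0+190] if n=="s" else c["img"][y0:y0+130,x0:x0+160],None,fx=k,fy=k,interpolation=cv2.INTER_CUBIC)
    def ln(A,B,col):
        q=[tuple(int(v) for v in ((proj(c,f2w(f,P))-[x0,y0])*k)) for P in(A,B)]; cv2.line(im,*q,col,1)
    def box(x,y,z,R=np.eye(3),o=np.zeros(3),col=(0,0,255)):
        P=[[o+R@np.array([i,j,l]) for i in x for j in y for l in z]][0]
        for i in range(8):
            for b in(1,2,4):
                if not i&b: ln(P[i],P[i|b],col)
    box((-100,100),(-165,165),(0,12)); box((-25,25),(113,157),(12,166),col=(0,255,255)); box((-25,25),(-137,-123),(12,150),col=(0,255,255))
    ca,sa=np.cos(a),np.sin(a);Rc=np.array([[ca,0,sa],[0,1,0],[-sa,0,ca]])
    o=np.array([0,0,120.]); box((-45,45),(-88,88),(-2,2),Rc,o,(255,0,255)); ln(o+Rc@[-85,-88,0],o+Rc@[-85,88,0],(255,255,0))
    kk=s.x[4];Rk=np.array([[np.cos(kk),-np.sin(kk),0],[np.sin(kk),np.cos(kk),0],[0,0,1]])
    box((-30,30),(-7,7),(-14,14),Rk,np.array([0,135,201.]),(0,255,0)); cv2.imwrite(f"pics/m{n}.png",im)
a,b=cv2.imread("pics/mt.png"),cv2.imread("pics/ms.png");a=cv2.copyMakeBorder(a,0,600-a.shape[0],0,0,0);b=cv2.copyMakeBorder(b,0,600-b.shape[0],0,0,0)
m=np.hstack([a,b]);print(m.shape);cv2.imwrite("pics/m.png",cv2.resize(m,None,fx=.74,fy=.74))
E
```

```text
[ 5.74861e+02 -7.34000e+00 -3.13000e-01 -1.97000e-01 -3.58000e-01
  2.57000e-01 -7.10000e-01  2.22000e-01 -5.19000e-01]
[[ 0.  -1. ]
 [ 0.9 -0.6]
 [ 0.1  0.6]
 [-1.   0.1]
 [-1.9  0. ]
 [ 1.2 -0.6]
 [ 2.3  0.7]
 [-0.8 -0.3]
 [ 0.4 -0.1]
 [ 0.2 -0.5]
 [-0.4  0.2]]
handle [495.54595921  18.30299671 103.36868778] axis [574.86077411  -7.33992807 120.        ] knob [616.39048792 121.11349878 200.        ] knob world yaw -0.6702747848804176
(600, 1076, 3)
```

View pics/m.png

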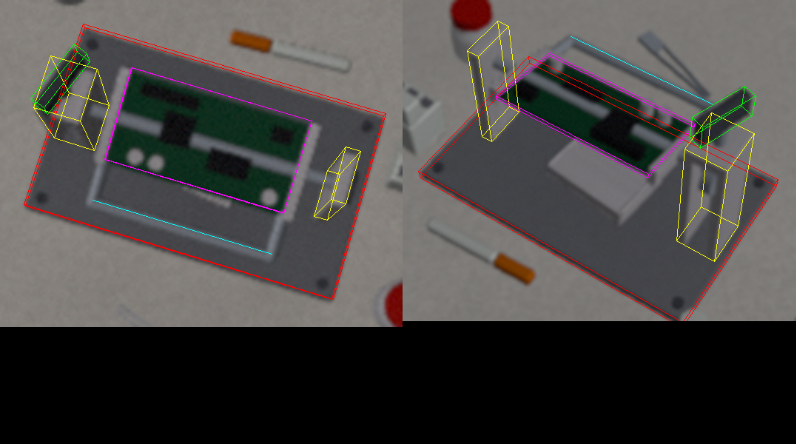

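```bash
cat >> h.py <<'E'
from scipy.spatial.transform import Rotation as Ro
F=np.array([574.9,-7.3,-.313])
def plan(tgt,yaw,n,jaw,start=None):
    "rows (tool axes) on a straight line to tgt mm / yaw rad, tool down"
    s=env.state(); p=s["eef_pos"].copy(); R=Ro.from_euler("xyz",s["tcp_rot"])
    if start is not None: p,R=np.array(start[:3],float),Ro.from_euler("xyz",[np.pi,0,start[3]])
    G=Ro.from_euler("xyz",[np.pi,0,yaw]); w=(R.inv()*G).as_rotvec()/n; d=(np.array(tgt)-p)/n; out=[]
    for i in range(n):
        out.append([round(v,4) for v in R.inv().apply(d)/1000]+[round(v,2) for v in np.degrees(w)]+[jaw]); R=R*Ro.from_rotvec(w)
    print(str(out).replace(" ",""))
E
python3 - <<'E'
from h import *
h=f2w(F,(-86,0,0)); print(h)
plan([h[0]-20,h[1]-40,290],1.258,16,42)
E
```

```text
[493.07838655  19.18062637   0.        ]
[[np.float64(0.0276),np.float64(-0.0283),np.float64(-0.0047),np.float64(-0.0),np.float64(-0.0),np.float64(-3.33),42],[np.float64(0.0292),np.float64(-0.0267),np.float64(-0.0047),np.float64(-0.0),np.float64(-0.0),np.float64(-3.33),42],[np.float64(0.0307),np.float64(-0.0249),np.float64(-0.0047),np.float64(-0.0),np.float64(-0.0),np.float64(-3.33),42],[np.float64(0.0321),np.float64(-0.0231),np.float64(-0.0047),np.float64(-0.0),np.float64(-0.0),np.float64(-3.33),42],[np.float64(0.0334),np.float64(-0.0212),np.float64(-0.0047),np.float64(-0.0),np.float64(-0.0),np.float64(-3.33),42],[np.float64(0.0346),np.float64(-0.0192),np.float64(-0.0047),np.float64(-0.0),np.float64(-0.0),np.float64(-3.33),42],[np.float64(0.0356),np.float64(-0.0172),np.float64(-0.0047),np.float64(-0.0),np.float64(-0.0),np.float64(-3.33),42],[np.float64(0.0366),np.float64(-0.0151),np.float64(-0.0047),np.float64(-0.0),np.float64(-0.0),np.float64(-3.33),42],[np.float64(0.0374),np.float64(-0.0129),np.float64(-0.0047),np.float64(-0.0),np.float64(-0.0),np.float64(-3.33),42],[np.float64(0.0381),np.float64(-0.0107),np.float64(-0.0047),np.float64(-0.0),np.float64(-0.0),np.float64(-3.33),42],[np.float64(0.0386),np.float64(-0.0085),np.float64(-0.0047),np.float64(-0.0),np.float64(-0.0),np.float64(-3.33),42],[np.float64(0.039),np.float64(-0.0062),np.float64(-0.0047),np.float64(-0.0),np.float64(-0.0),np.float64(-3.33),42],[np.float64(0.0393),np.float64(-0.004),np.float64(-0.0047),np.float64(-0.0),np.float64(-0.0),np.float64(-3.33),42],[np.float64(0.0395),np.float64(-0.0017),np.float64(-0.0047),np.float64(-0.0),np.float64(-0.0),np.float64(-3.33),42],[np.float64(0.0395),np.float64(0.0006),np.float64(-0.0047),np.float64(-0.0),np.float64(-0.0),np.float64(-3.33),42],[np.float64(0.0394),np.float64(0.0029),np.float64(-0.0047),np.float64(-0.0),np.float64(-0.0),np.float64(-3.33),42]]
```

Emit:
servo_tool --pt "0.0276 -0.0283 -0.006 0 0 -3.33 42" --pt "0.0292 -0.0267 -0.006 0 0 -3.33 42" --pt "0.0307 -0.0249 -0.006 0 0 -3.33 42" --pt "0.0321 -0.0231 -0.006 0 0 -3.33 42" --pt "0.0334 -0.0212 -0.005 0 0 -3.33 42" --pt "0.0346 -0.0192 -0.005 0 0 -3.33 42" --pt "0.0356 -0.0172 -0.005 0 0 -3.33 42" --pt "0.0366 -0.0151 -0.005 0 0 -3.33 42"

```text
t: 0.97
eef_pos: [336.2, -299.4, 257.0]
tcp_rot: [-3.14, -0.001, 0.801]
ft_force: [1.1, 0.7, 1.2]
opening: 0.494
```

Emit:
servo_tool --pt "0.0374 -0.0129 -0.005 0 0 -3.33 42" --pt "0.0381 -0.0107 -0.005 0 0 -3.33 42" --pt "0.0386 -0.0085 -0.005 0 0 -3.33 42" --pt "0.039 -0.0062 -0.005 0 0 -3.33 42" --pt "0.0393 -0.004 -0.005 0 0 -3.33 42" --pt "0.0395 -0.0017 -0.005 0 0 -3.33 42" --pt "0.0395 0.0006 -0.005 0 0 -3.33 42" --pt "0.0394 0.0029 -0.005 0 0 -3.33 42"

```text
t: 1.63
eef_pos: [469.2, 3.4, 301.3]
tcp_rot: [3.138, -0.001, 1.289]
ft_force: [0.1, -0.6, 0.6]
opening: 0.421
```

```bash
sed -i 's/round(v,4)/round(float(v),4)/;s/round(v,2)/round(float(v),2)+0/' h.py; python3 - <<'E'
from h import *
h=f2w(F,(-87,0,0)); s=env.state();print(s["eef_pos"],s["tcp_rot"],s["joints"])
plan([h[0],h[1],200],1.258,4,42); plan([h[0],h[1],81],1.258,4,42,[h[0],h[1],200,1.258])
E
```

```text
[469.18189671   3.4112022  301.29559425] [ 3.13808102e+00 -8.19160987e-04  1.28887450e+00] [-1.33819972e-01  1.75819609e-01  1.79925272e+00  3.18103757e-04
  1.16292627e+00  1.47977645e-01]
[[0.0054,0.0043,0.0253,0.05,-0.01,0.44,42],[0.0055,0.0043,0.0253,0.05,-0.01,0.44,42],[0.0055,0.0043,0.0253,0.05,-0.01,0.44,42],[0.0056,0.0042,0.0253,0.05,-0.01,0.44,42]]
[[0.0,-0.0,0.0297,0.0,0.0,0.0,42],[-0.0,-0.0,0.0298,0.0,0.0,0.0,42],[-0.0,-0.0,0.0298,0.0,0.0,0.0,42],[-0.0,-0.0,0.0298,0.0,0.0,0.0,42]]
```

Emit:
servo_tool --pt "0.0054 0.0043 0.0253 0 0 0.44 42" --pt "0.0055 0.0043 0.0253 0 0 0.44 42" --pt "0.0055 0.0043 0.0253 0 0 0.44 42" --pt "0.0056 0.0042 0.0253 0 0 0.44 42" --pt "0 0 0.03 0 0 0 42" --pt "0 0 0.025 0 0 0 42" --pt "0 0 0 0 0 0 42"

```text
t: 2.22
eef_pos: [498.1, 29.8, 142.9]
tcp_rot: [3.128, -0.004, 1.273]
ft_force: [-0.0, -0.8, -0.2]
opening: 0.421
```

```bash
python3 - <<'E'
from h import *
import cv2
s=env.state();print(s["eef_pos"],s["tcp_rot"],s["moment"])
a=cam("scene")["img"][150:300,190:360]; b=cam("top")["img"][150:300,210:360]
cv2.imwrite("pics/p6.png",np.hstack([cv2.resize(a,(440,388),interpolation=2),cv2.resize(b,(350,388),interpolation=2)]))
E
```

```text
[498.12509907  29.82964353 142.86691252] [ 3.12750162 -0.00420937  1.27323262] [-0.02174879 -0.09312929 -0.00920417]
```

View pics/p6.png

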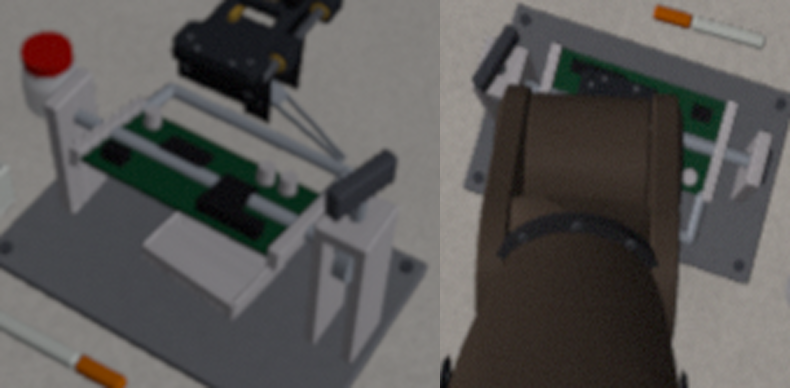

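Emit:
servo_tool --pt "-0.003 -0.001 0.02 0.25 0 0.3 42" --pt "-0.003 -0.001 0.02 0.25 0 0.3 42" --pt "-0.003 0 0.015 0.25 0 0.3 42" --pt "0 0 0.005 0 0 0 42" --pt "0 0 0 0 0 0 42"

```text
t: 2.73
eef_pos: [501.2, 20.6, 94.0]
tcp_rot: [3.122, -0.009, 1.257]
ft_force: [-0.7, -0.1, 0.4]
opening: 0.42
```

Emit:
servo_tool --pt "0 0 0 0 0 0 0" --pt "0 0 0 0 0 0 0" --pt "0 0 0 0 0 0 0" --pt "0 0 0 0 0 0 0"

```text
t: 3.07
eef_pos: [500.2, 21.4, 97.9]
tcp_rot: [3.123, -0.009, 1.257]
ft_force: [-17.5, 9.1, -6.4]
opening: 0.199
```

```bash
cat >> h.py <<'E'
def fr():
    s=env.state();d=s["eef_pos"]-[F[0],F[1],0];c,q=np.cos(F[2]),np.sin(F[2])
    x,y,z=c*d[0]+q*d[1],-q*d[0]+c*d[1],s["eef_pos"][2]
    print("t%.2f frame"%s["t"],round(x,1),round(y,1),"grasp z",round(z+19,1),"ang",np.arctan2(z+19-120,-x).round(3),"r",np.hypot(z-101,x).round(1),"rot",s["tcp_rot"].round(3),"F",s["ft_force"].round(1),"M",s["moment"].round(3),"op",round(s["opening"],3)); return x,y,z,s
E
python3 -c "
from h import *
fr()"
```

```text
t3.07 frame -79.9 4.3 grasp z 116.9 ang -0.038 r 79.9 rot [ 3.123 -0.009  1.257] F [-17.5   9.1  -6.4] M [ 1.87   3.317 -0.016] op 0.199
```

Emit:
servo_tool --pt "0 0 0 0 0 0 42" --pt "0 -0.002 0 0.5 -0.3 0 42" --pt "0 -0.002 0.01 0.5 -0.3 0 42" --pt "0 0 0.012 0 0 0 42" --pt "0 0 0 0 0 0 42"

```text
t: 3.48
eef_pos: [496.8, 23.3, 77.1]
tcp_rot: [3.138, 0.002, 1.257]
ft_force: [-0.5, -0.1, 0.4]
opening: 0.416
```

```bash
python3 -c "
from h import *
fr()"
```

```text
t3.48 frame -83.7 5.0 grasp z 96.1 ang -0.279 r 87.1 rot [3.138e+00 2.000e-03 1.257e+00] F [-0.5 -0.1  0.4] M [ 0.026 -0.078 -0.016] op 0.416
```

Emit:
servo_tool --pt "0 0 -0.003 0 0 0 0" --pt "0 0 0 0 0 0 0" --pt "0 0 0 0 0 0 0" --pt "0 0 0 0 0 0 0" --pt "0 0 0 0 0 0 0" --pt "0 0 0 0 0 0 0" --pt "0 0 0 0 0 0 0"

```text
t: 4.07
eef_pos: [497.0, 23.4, 80.9]
tcp_rot: [3.139, 0.002, 1.257]
ft_force: [0.5, 0.1, -1.9]
opening: 0.117
```

```bash
python3 - <<'E'
from h import *
import cv2
fr()
a=cam("scene")["img"][150:300,190:360]; cv2.imwrite("pics/p7.png",cv2.resize(a,None,fx=4,fy=4,interpolation=2))
E
```

```text
t4.07 frame -83.6 5.2 grasp z 99.9 ang -0.236 r 86.0 rot [3.139e+00 2.000e-03 1.257e+00] F [ 0.5  0.1 -1.9] M [-0.025 -0.212 -0.018] op 0.117
```

View pics/p7.png

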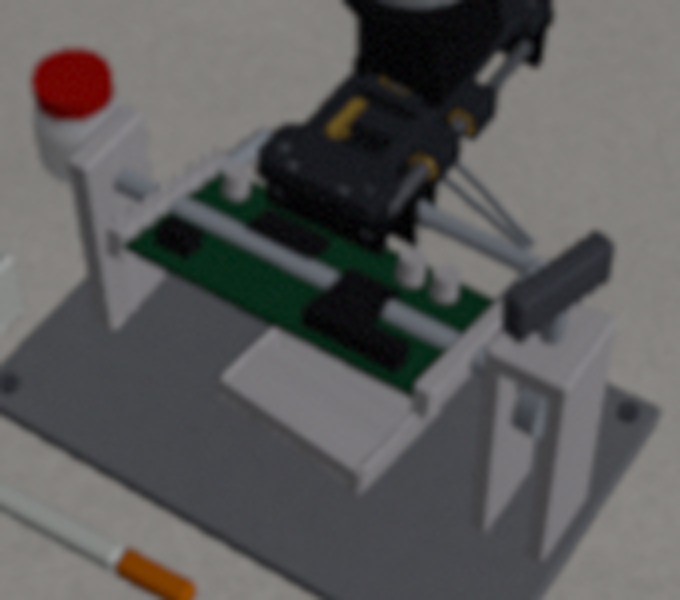

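```bash
cat >> h.py <<'E'
def arc(n,d,r=85.5,jaw=0):
    x,y,z,s=fr(); zz=z+19-120; a=np.arctan2(zz,-x); a=a+2*np.pi if a<-1 else a; out=[]
    for i in range(n):
        b=a+d*(i+1); X,Z=-r*np.cos(b),r*np.sin(b); out.append([0,round((X-x)/1000,4),round((zz-Z)/1000,4),0,0,0,jaw]); x,zz=X,Z
    print(out)
E
python3 -c "
from h import *
arc(6,.16)"
```

```text
t4.12 frame -83.6 5.2 grasp z 99.9 ang -0.236 r 86.0 rot [3.139e+00 2.000e-03 1.257e+00] F [-0.  1. -1.] M [ 0.128 -0.04  -0.071] op 0.114
[[0, np.float64(-0.0017), np.float64(-0.0136), 0, 0, 0, 0], [0, np.float64(0.0001), np.float64(-0.0137), 0, 0, 0, 0], [0, np.float64(0.0022), np.float64(-0.0135), 0, 0, 0, 0], [0, np.float64(0.0044), np.float64(-0.013), 0, 0, 0, 0], [0, np.float64(0.0064), np.float64(-0.0121), 0, 0, 0, 0], [0, np.float64(0.0082), np.float64(-0.0109), 0, 0, 0, 0]]
```

Emit:
servo_tool --pt "0 -0.0017 -0.0136 0 0 0 0" --pt "0 0.0001 -0.0137 0 0 0 0" --pt "0 0.0022 -0.0135 0 0 0 0" --pt "0 0.0044 -0.013 0 0 0 0" --pt "0 0.0064 -0.0121 0 0 0 0" --pt "0 0 0 0 0 0 0"

```text
t: 4.62
eef_pos: [504.4, 20.9, 146.8]
tcp_rot: [-3.133, 0.003, 1.257]
ft_force: [1.9, -1.1, 0.3]
opening: 0.118
```

```bash
python3 -c "
from h import *
arc(8,.16)"
```

```text
t4.62 frame -75.7 5.2 grasp z 165.8 ang 0.544 r 88.5 rot [-3.133e+00  3.000e-03  1.257e+00] F [ 1.9 -1.1  0.3] M [-0.259 -0.518 -0.01 ] op 0.118
[[0, np.float64(0.0105), np.float64(-0.0096), 0, 0, 0, 0], [0, np.float64(0.0096), np.float64(-0.0097), 0, 0, 0, 0], [0, np.float64(0.0111), np.float64(-0.008), 0, 0, 0, 0], [0, np.float64(0.0122), np.float64(-0.0062), 0, 0, 0, 0], [0, np.float64(0.013), np.float64(-0.0041), 0, 0, 0, 0], [0, np.float64(0.0135), np.float64(-0.002), 0, 0, 0, 0], [0, np.float64(0.0137), np.float64(0.0002), 0, 0, 0, 0], [0, np.float64(0.0135), np.float64(0.0024), 0, 0, 0, 0]]
```

Emit:
servo_tool --pt "0 0.0095 -0.0096 -0.2 0 0 0" --pt "0 0.0096 -0.0097 -0.2 0 0 0" --pt "0 0.0111 -0.008 0 0 0 0" --pt "0 0.0122 -0.0062 0 0 0 0" --pt "0 0.013 -0.0041 0 0 0 0" --pt "0 0.0135 -0.002 0 0 0 0"

```text
t: 5.12
eef_pos: [549.1, 6.3, 186.6]
tcp_rot: [-3.09, 0.008, 1.258]
ft_force: [-17.3, 2.9, 33.9]
opening: 0.116
```

```bash
python3 -c "
from h import *
arc(8,.16)"
```

```text
t5.12 frame -28.8 5.0 grasp z 205.6 ang 1.247 r 90.3 rot [-3.09   0.008  1.258] F [-17.3   2.9  33.9] M [0.63  3.481 0.024] op 0.116
[[0, np.float64(0.0148), np.float64(0.0013), 0, 0, 0, 0], [0, np.float64(0.0136), np.float64(-0.0011), 0, 0, 0, 0], [0, np.float64(0.0136), np.float64(0.001), 0, 0, 0, 0], [0, np.float64(0.0133), np.float64(0.0032), 0, 0, 0, 0], [0, np.float64(0.0126), np.float64(0.0053), 0, 0, 0, 0], [0, np.float64(0.0116), np.float64(0.0072), 0, 0, 0, 0], [0, np.float64(0.0103), np.float64(0.009), 0, 0, 0, 0], [0, np.float64(0.0088), np.float64(0.0105), 0, 0, 0, 0]]
```

Emit:
servo_tool --pt "0 0 0 -1.0 0 0 0" --pt "0 0 0 -0.5 0 0 0"

```text
t: 5.28
eef_pos: [550.9, 5.7, 187.0]
tcp_rot: [-3.12, 0.007, 1.257]
ft_force: [-2.3, 1.5, -0.7]
opening: 0.12
```

```bash
python3 - <<'E'
from h import *
import cv2
arc(7,.16)
a=cam("scene")["img"][130:280,190:360]; cv2.imwrite("pics/p8.png",cv2.resize(a,None,fx=4,fy=4,interpolation=2))
E
```

```text
t5.28 frame -26.8 5.0 grasp z 206.0 ang 1.269 r 90.1 rot [-3.12   0.007  1.257] F [-2.3  1.5 -0.7] M [ 0.336  0.301 -0.002] op 0.12
[[0, np.float64(0.0147), np.float64(0.0014), 0, 0, 0, 0], [0, np.float64(0.0136), np.float64(-0.0008), 0, 0, 0, 0], [0, np.float64(0.0136), np.float64(0.0013), 0, 0, 0, 0], [0, np.float64(0.0132), np.float64(0.0035), 0, 0, 0, 0], [0, np.float64(0.0125), np.float64(0.0055), 0, 0, 0, 0], [0, np.float64(0.0114), np.float64(0.0075), 0, 0, 0, 0], [0, np.float64(0.0101), np.float64(0.0092), 0, 0, 0, 0]]
```

View pics/p8.png

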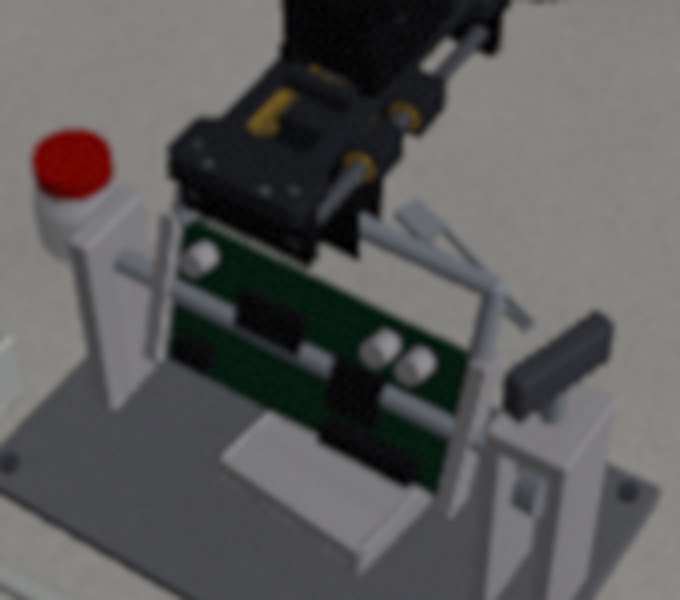

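Emit:
servo_tool --pt "0 0.013 0.001 -0.4 0 0 0" --pt "0 0.0136 0.0 -0.4 0 0 0" --pt "0 0.0136 0.0015 0 0 0 0" --pt "0 0.0132 0.0035 0 0 0 0" --pt "0 0.0125 0.0055 0 0 0 0" --pt "0 0 0 0 0 0 0"

```text
t: 5.83
eef_pos: [612.1, -14.7, 179.0]
tcp_rot: [-3.133, 0.008, 1.259]
ft_force: [3.5, -1.1, 0.8]
opening: 0.116
```

```bash
python3 -c "
from h import *
arc(8,.15)"
```

```text
t5.83 frame 37.7 4.4 grasp z 198.0 ang 2.021 r 86.6 rot [-3.133  0.008  1.259] F [ 3.5 -1.1  0.8] M [-0.105 -0.723 -0.02 ] op 0.116
[[0, np.float64(0.0106), np.float64(0.0074), 0, 0, 0, 0], [0, np.float64(0.01), np.float64(0.008), 0, 0, 0, 0], [0, np.float64(0.0087), np.float64(0.0094), 0, 0, 0, 0], [0, np.float64(0.0072), np.float64(0.0106), 0, 0, 0, 0], [0, np.float64(0.0055), np.float64(0.0116), 0, 0, 0, 0], [0, np.float64(0.0037), np.float64(0.0123), 0, 0, 0, 0], [0, np.float64(0.0019), np.float64(0.0127), 0, 0, 0, 0], [0, np.float64(-0.0001), np.float64(0.0128), 0, 0, 0, 0]]
```

Emit:
servo_tool --pt "0 0.0106 0.0074 -0.2 0 0 0" --pt "0 0.01 0.008 -0.2 0 0 0" --pt "0 0.0087 0.0094 0 0 0 0" --pt "0 0.0072 0.0106 0 0 0 0" --pt "0 0.0055 0.0116 0 0 0 0" --pt "0 0 0 0 0 0 0" --pt "0 0 0 0 0 0 0"

```text
t: 6.42
eef_pos: [652.0, -28.3, 127.3]
tcp_rot: [-3.136, 0.009, 1.259]
ft_force: [-0.2, 1.3, 3.7]
opening: 0.119
```

```bash
python3 -c "
from h import *
arc(3,.1)"
```

```text
t6.42 frame 79.8 3.8 grasp z 146.3 ang 2.823 r 84.1 rot [-3.136  0.009  1.259] F [-0.2  1.3  3.7] M [0.013 0.223 0.004] op 0.119
[[0, np.float64(0.0036), np.float64(0.0078), 0, 0, 0, 0], [0, np.float64(0.0014), np.float64(0.0084), 0, 0, 0, 0], [0, np.float64(0.0006), np.float64(0.0085), 0, 0, 0, 0]]
```

Emit:
servo_tool --pt "0 0.003 0.0078 0 0 0 0" --pt "0 0.0014 0.0084 0 0 0 0" --pt "0 0.0006 0.006 0 0 0 0" --pt "0 0 0 0 0 0 0" --pt "0 0 0 0 0 0 0"

```text
t: 6.83
eef_pos: [655.7, -29.5, 104.5]
tcp_rot: [-3.135, 0.01, 1.26]
ft_force: [-1.9, -0.6, 3.8]
opening: 0.117
```

```bash
python3 - <<'E'
from h import *
import cv2
fr()
S=cam("scene");x0,y0,k=190,150,4.5
im=cv2.resize(S["img"][y0:y0+130,x0:x0+170],None,fx=k,fy=k,interpolation=2)
# predicted board edges for pi-0.09, pi, pi+0.09: far corners
for a,col in((np.pi-.09,(0,0,255)),(np.pi,(0,255,255)),(np.pi+.09,(255,255,0))):
    for r in(-85,45):
        q=[tuple(int(v) for v in ((proj(S,f2w(F,(r*np.cos(a),y,120-r*np.sin(a))))-[x0,y0]+.5)*k)) for y in(-88,88)]; cv2.line(im,*q,col,1)
cv2.imwrite("pics/p9.png",im)
E
```

```text
t6.83 frame 83.7 3.8 grasp z 123.5 ang 3.1 r 83.7 rot [-3.135  0.01   1.26 ] F [-1.9 -0.6  3.8] M [0.054 0.356 0.034] op 0.117
```

View pics/p9.png

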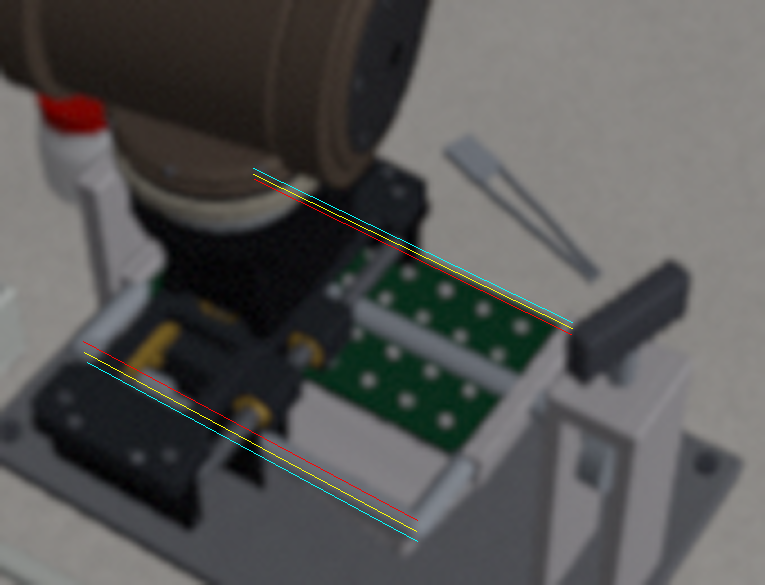

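Emit:
servo_tool --pt "0 0 0 0 0 0 38" --pt "0 0 0 0 0 0 38" --pt "0 0 0 0 0 0 38" --pt "0 0 0 0 0 0 38" --pt "0 0 -0.01 0 0 0 38" --pt "0 0 -0.02 0 0 0 38" --pt "0 0 -0.03 0 0 0 38" --pt "0 0 -0.04 0 0 0 38"

```text
t: 7.55
eef_pos: [653.7, -28.3, 201.8]
tcp_rot: [-3.123, 0.012, 1.26]
ft_force: [0.0, -0.6, -0.5]
opening: 0.378
```

Emit:
servo_tool --pt "0 0 -0.04 0 0 0 38" --pt "0 -0.02 -0.035 0 0 0 38" --pt "0 -0.04 0 0 0 0 60" --pt "0 -0.04 0 0 0 0 60" --pt "0 -0.04 0 0 0 0 60" --pt "0 -0.04 0 0 0 0 60"

```text
t: 8.05
eef_pos: [484.6, 26.6, 293.6]
tcp_rot: [-3.142, 0.008, 1.257]
ft_force: [-0.0, -0.1, 0.7]
opening: 0.574
```

```bash
python3 - <<'E'
from h import *
import cv2
fr()
a=cam("scene")["img"][150:320,180:370]; b=cam("top")["img"][140:270,210:360]
cv2.imwrite("pics/sE.png",cam("scene")["img"]);cv2.imwrite("pics/tE.png",cam("top")["img"])
A=cv2.resize(a,None,fx=3.5,fy=3.5,interpolation=2);cv2.imwrite("pics/p10.png",A)
E
```

```text
t8.05 frame -96.3 4.5 grasp z 312.6 ang 1.107 r 215.3 rot [-3.142  0.008  1.257] F [-0.  -0.1  0.7] M [-0.013 -0.095 -0.025] op 0.574
```

View pics/p10.png

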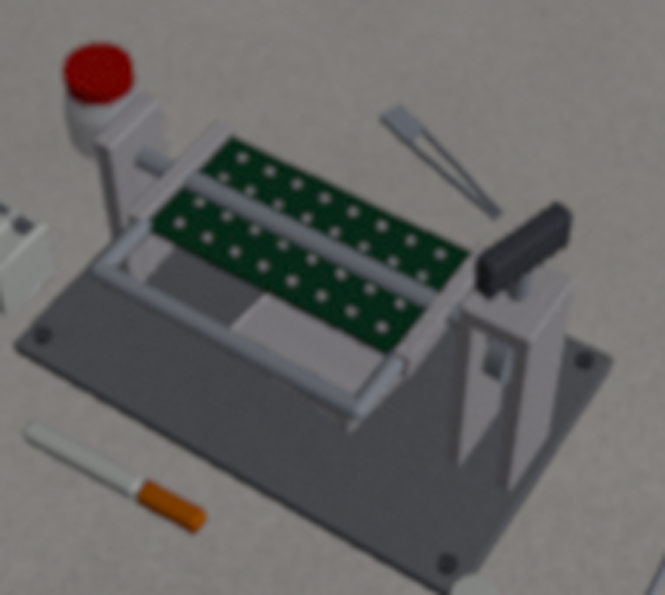

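```bash
python3 - <<'E'
from h import *
S=cam("scene"); k=3.5; U=lambda p:np.array(p)/k+[180-.36,150-.36]
fix=[((15,345),(100,-165,12)),((612,358),(-100,165,12)),((512,333),(25,157,166)),((570,287),(-25,157,166)),((467,308),(25,113,166))]
bar=[((104,266),-82),((356,408),82)]
brd=[((232,137),45,-1),((472,247),45,1),((390,352),-45,1),((151,225),-45,-1)]
ax=[((150,158),-115),((460,311),103)]
def r(p):
    f=p[:3];a=p[3];o=[proj(S,f2w(f,X))-U(u)-p[4:6] for u,X in fix]
    C=lambda x,y,z:f2w(f,(x*np.cos(a)+z*np.sin(a),y,120-x*np.sin(a)+z*np.cos(a)))
    o+=[proj(S,C(-85,y*p[7],0))-U(u)-p[4:6] for u,y in bar]
    o+=[proj(S,C(x,p[6]*j,-2))-U(u)-p[4:6] for u,x,j in brd]
    return np.concatenate(o+[p[4:6]/2,(p[:2]-F[:2])/3,[(p[2]-F[2])/.01,(p[7]-1)/.03]])
s=least_squares(r,[*F,3.14,0,0,80,1]); print(s.x.round(3)); print(s.fun[:22].reshape(-1,2).round(1))
J=np.linalg.inv(s.jac.T@s.jac); print("sd",np.sqrt(np.diag(J)).round(3))
f=s.x;print("knob",f2w(f,(0,135,200)))
for u,y in ax: print(proj(S,f2w(f,(0,y,120)))-U(u)-f[4:6])
E
```

```text
[ 5.72247e+02 -9.23400e+00 -3.18000e-01  3.10000e+00  4.90000e-02
 -8.56000e-01  8.37880e+01  1.04400e+00]
[[-1.5 -1.2]
 [ 0.9 -0.3]
 [ 5.   2.5]
 [ 1.3 -2.4]
 [-2.9 -0.8]
 [-0.8  1. ]
 [-1.2 -0.6]
 [ 1.2 -0.2]
 [-0.3  1.2]
 [-0.4  0.3]
 [-1.3  0.2]]
sd [2.456 2.337 0.005 0.023 1.179 0.98  1.113 0.016]
knob [614.41129126 119.01290426 200.        ]
[0.47150142 0.96792342]
[-0.02633978  1.89166377]
```

Emit:
servo_tool --pt "0 0.035 0 0 0 0 0" --pt "0 0.04 0.01 0 0 0 0" --pt "0 0.04 0.03 0 0 0 0" --pt "0 0.04 0.035 0 0 0 0" --pt "0 0.02 0.03 0 0 0 0" --pt "0 0 0.02 0 0 0 0" --pt "0 0 0 0 0 0 0"

```text
t: 8.88
eef_pos: [651.2, -29.3, 176.3]
tcp_rot: [3.135, 0.006, 1.255]
ft_force: [-0.5, 0.2, -0.8]
opening: 0.169
```

```bash
python3 -c "
from h import *
fr()"
```

```text
t8.88 frame 79.3 2.6 grasp z 195.3 ang 2.382 r 109.4 rot [3.135 0.006 1.255] F [-0.5  0.2 -0.8] M [-0.031 -0.025  0.019] op 0.169
```

Emit:
servo_tool --pt "0 0.004 0.01 0.2 0 0 0" --pt "0 0 0.015 0.2 0 0 0" --pt "0 0 0.005 0 0 0 0" --pt "0 0 0 0 0 0 0"

```text
t: 9.22
eef_pos: [657.1, -31.8, 144.3]
tcp_rot: [-3.141, 0.006, 1.254]
ft_force: [-0.3, -0.1, 0.9]
opening: 0.005
```

Emit:
servo_tool --pt "0 0 0.004 0 0 0 0" --pt "0 0 0 0 0 0 0"

```text
t: 9.38
eef_pos: [657.2, -31.7, 141.3]
tcp_rot: [3.141, 0.006, 1.254]
ft_force: [0.4, 0.5, 0.2]
opening: 0.004
```

Emit:
servo_tool --pt "0 0 0.002 0 0 0 0" --pt "0 0 0 0 0 0 0"

```text
t: 9.55
eef_pos: [657.4, -31.4, 140.8]
tcp_rot: [3.139, 0.006, 1.254]
ft_force: [0.3, -0.4, 0.2]
opening: 0.006
```

Emit:
servo_tool --pt "0 0 0.008 0 0 0 0" --pt "0 0 0 0 0 0 0"

```text
t: 9.72
eef_pos: [657.7, -31.4, 133.5]
tcp_rot: [3.136, 0.005, 1.255]
ft_force: [-1.2, 0.1, -0.1]
opening: 0.005
```

Emit:
servo_tool --pt "0 0 0.003 0 0 0 0" --pt "0 0 0 0 0 0 0"

```text
t: 9.88
eef_pos: [657.7, -31.3, 130.3]
tcp_rot: [3.136, 0.005, 1.255]
ft_force: [0.2, -0.5, 0.1]
opening: 0.005
```

Emit:
servo_tool --pt "0 0 0.003 0 0 0 0" --pt "0 0 0 0 0 0 0"

```text
t: 10.05
eef_pos: [658.1, -31.4, 127.3]
tcp_rot: [3.135, 0.005, 1.255]
ft_force: [0.1, 0.5, 0.3]
opening: 0.002
```

Emit:
servo_tool --pt "0 0 0.002 0 0 0 0" --pt "0 0 0 0 0 0 0"

```text
t: 10.22
eef_pos: [658.3, -31.5, 125.3]
tcp_rot: [3.135, 0.005, 1.255]
ft_force: [0.3, -0.5, 0.6]
opening: 0.007
```

Emit:
servo_tool --pt "0 0 0.0015 0 0 0 0" --pt "0 0 0 0 0 0 0"

```text
t: 10.38
eef_pos: [658.4, -31.5, 123.8]
tcp_rot: [3.134, 0.005, 1.255]
ft_force: [0.6, -0.4, -0.2]
opening: 0.003
```

Emit:
servo_tool --pt "0 0 0.0015 0 0 0 0" --pt "0 0 0 0 0 0 0"

```text
t: 10.55
eef_pos: [658.5, -31.5, 122.3]
tcp_rot: [3.134, 0.005, 1.255]
ft_force: [-0.4, 0.5, 0.3]
opening: 0.006
```

```bash
python3 - <<'E'
from h import *
import cv2
fr()
S=cam("scene");x0,y0,k=200,190,5.5
cv2.imwrite("pics/p11.png",cv2.resize(S["img"][y0:y0+95,x0:x0+130],None,fx=k,fy=k,interpolation=2))
E
```

```text
t10.55 frame 87.0 2.7 grasp z 141.3 ang 2.902 r 89.5 rot [3.134 0.005 1.255] F [-0.4  0.5  0.3] M [-0.048 -0.087  0.009] op 0.006
```

View pics/p11.png

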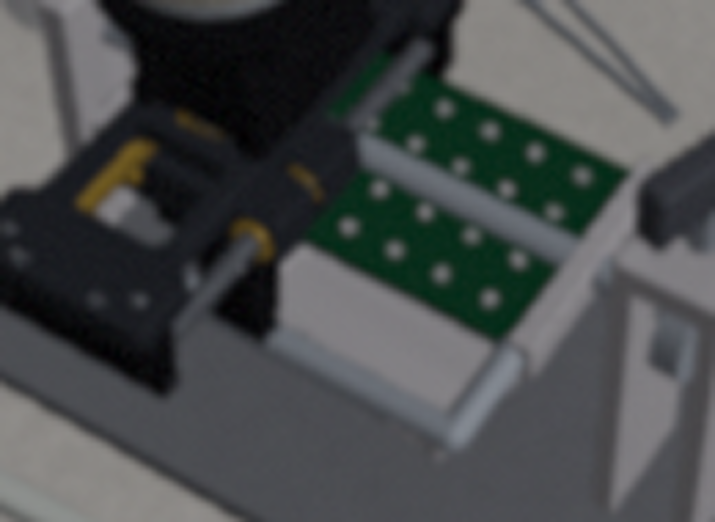

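```bash
python3 - <<'E'
from h import *
import cv2
A=cv2.imread("pics/sE.png");B=cam("scene")["img"];cv2.imwrite("pics/sF.png",B)
g=lambda i:cv2.cvtColor(i,6)
def tr(x,y,w,h,n):
    t=g(A)[y:y+h,x:x+w]; s=cv2.resize(g(B)[y-6:y+h+6,x-6:x+w+6],None,fx=8,fy=8,interpolation=2); t=cv2.resize(t,None,fx=8,fy=8,interpolation=2)
    r=cv2.matchTemplate(s,t,5); _,v,_,l=cv2.minMaxLoc(r); print(n,np.array(l)/8-6,round(v,3))
tr(264,250,26,22,"bar corner"); tr(310,225,30,40,"knobpost"); tr(285,222,30,22,"board far corner"); tr(270,240,24,14,"board near")
E
```

```text
bar corner [-0.125  1.625] 0.983
knobpost [0. 0.] 0.998
board far corner [-0.125  0.   ] 0.989
board near [0.    0.875] 0.998
```

Emit:
servo_tool --pt "0 0 -0.03 0 0 0 0" --pt "0 0 -0.04 0 0 0 0" --pt "0 0 -0.04 0 0 -5 30" --pt "0 0 -0.04 0 0 -7 63"

```text
t: 10.98
eef_pos: [654.1, -30.1, 266.9]
tcp_rot: [-3.127, 0.006, 1.466]
ft_force: [0.6, 0.2, 0.5]
opening: 0.091
```

```bash
python3 -c "
from h import *
fr(); print(env.state()['eef_pos'])
plan([615.5,120,265],2.47,8,63)"
```

```text
t10.98 frame 82.4 2.7 grasp z 285.9 ang 2.032 r 185.3 rot [-3.127  0.006  1.466] F [0.6 0.2 0.5] M [-0.038 -0.032 -0.014] op 0.091
[654.14193057 -30.10404756 266.92856489]
[[0.0182,-0.0068,0.0002,-0.11,-0.01,-7.19,63],[0.0189,-0.0044,0.0002,-0.11,-0.01,-7.19,63],[0.0193,-0.002,0.0002,-0.11,-0.01,-7.19,63],[0.0194,0.0004,0.0002,-0.11,-0.01,-7.19,63],[0.0192,0.0028,0.0002,-0.11,-0.01,-7.19,63],[0.0187,0.0052,0.0002,-0.11,-0.01,-7.19,63],[0.0179,0.0075,0.0002,-0.11,-0.01,-7.19,63],[0.0168,0.0097,0.0002,-0.11,-0.01,-7.19,63]]
```

Emit:
servo_tool --pt "0.0182 -0.0068 0 -0.1 0 -7.1 63" --pt "0.0189 -0.0044 0 -0.1 0 -7.1 63" --pt "0.0193 -0.002 0 -0.1 0 -7.1 63" --pt "0.0194 0.0004 0 -0.1 0 -7.1 63" --pt "0.0192 0.0028 0 -0.1 0 -7.1 63" --pt "0.0187 0.0052 0 -0.1 0 -7.1 63" --pt "0.0179 0.0075 0 -0.1 0 -7.1 63" --pt "0.01 0.005 0 0 0 -4 63"

```text
t: 11.65
eef_pos: [617.2, 114.9, 277.6]
tcp_rot: [3.136, 0.01, 2.421]
ft_force: [1.1, -0.5, 0.8]
opening: 0.615
```

```bash
python3 - <<'E'
from h import *
import cv2
T,S=cam("top"),cam("scene")
def dark(im,x,y,w,h):
    g=cv2.GaussianBlur(im,(0,0),.6)[y:y+h,x:x+w].max(2); m=(g<75).astype(np.uint8); n,l,st,c=cv2.connectedComponentsWithStats(m); i=1+st[1:,4].argmax(); print(st[i],c[i]); p=np.argwhere(l==i)[:,::-1]; pc=np.linalg.svd(p-p.mean(0),full_matrices=False)[2][0]; return c[i]+[x,y],pc
uT,dT=dark(cv2.imread("pics/top0.png"),215,155,36,38); uS,dS=dark(cv2.imread("pics/scene0.png"),305,200,45,42)
print(uT,dT,uS,dS)
# model: centroid of silhouette ~ projection of convex hull of the box
def sil(c,x,y,z,k):
    P=[proj(c,[x+i*30*np.cos(k)-j*7*np.sin(k),y+i*30*np.sin(k)+j*7*np.cos(k),z+l*14]) for i in(-1,1) for j in(-1,1) for l in(-1,1)]
    h=cv2.convexHull(np.array(P,np.float32)); m=cv2.moments(h); th=.5*np.arctan2(2*m["mu11"],m["mu20"]-m["mu02"]); return np.array([m["m10"]/m["m00"],m["m01"]/m["m00"]]),th
tT,tS=np.arctan(dT[1]/dT[0]),np.arctan(dS[1]/dS[0])
def r(p):
    a,ta=sil(T,p[0],p[1],201,p[2]);b,tb=sil(S,p[0],p[1],201,p[2]); return [*(a-uT),*(b-uS),10*np.sin(ta-tT),10*np.sin(tb-tS)]
s=least_squares(r,[615,120,-.67]);print(s.x,s.fun.round(2)); fr(); print(env.state()["eef_pos"]); plan([s.x[0],s.x[1],225],s.x[2]+np.pi,4,63)
E
```

```text
[  9   0  27  38 340] [20.87941176 17.48235294]
[ 10   8  28  27 393] [23.33842239 21.61323155]
[235.87941176 172.48235294] [-0.48175778  0.87630442] [328.33842239 221.61323155] [-0.77664561  0.62993778]
[615.61188303 119.99999475  -0.67      ] [-1.13 -0.72  0.57 -0.69  1.62  0.67]
t11.75 frame 2.7 129.2 grasp z 296.6 ang 1.586 r 176.7 rot [3.136 0.01  2.416] F [0.6 0.1 0.3] M [ 0.026 -0.147  0.019] op 0.629
[617.23210081 114.7629416  277.63052248]
[[0.0013,0.0006,0.0131,0.08,0.15,-0.79,63],[0.0013,0.0007,0.0132,0.08,0.15,-0.79,63],[0.0012,0.0007,0.0132,0.08,0.15,-0.79,63],[0.0012,0.0007,0.0132,0.08,0.15,-0.79,63]]
```

Emit:
servo_tool --pt "0.0013 0.0007 0.014 0.1 0.15 -0.8 63" --pt "0.0013 0.0007 0.018 0.1 0.15 -0.8 63" --pt "0.0012 0.0007 0.02 0 0.15 -0.8 63" --pt "0.0012 0.0007 0.018 0 0.15 -0.8 63" --pt "0 0 0.01 0 0 0 63" --pt "0 0 0 0 0 0 63"

```text
t: 12.25
eef_pos: [617.4, 116.4, 195.6]
tcp_rot: [3.139, 0.002, 2.455]
ft_force: [0.4, 0.7, 1.4]
opening: 0.632
```

```bash
python3 - <<'E'
from h import *
fr(); print(env.state()["eef_pos"]); plan([615.6,120,185],2.47,2,63)
E
```

```text
t12.25 frame 2.4 130.8 grasp z 214.6 ang 1.596 r 94.7 rot [3.139e+00 2.000e-03 2.455e+00] F [0.4 0.7 1.4] M [ 0.082 -0.114 -0.049] op 0.632
[617.42309247 116.37553612 195.6470477 ]
[[0.0019,0.0008,0.0053,0.09,0.07,-0.44,63],[0.0019,0.0008,0.0053,0.09,0.07,-0.44,63]]
```

Emit:
servo_tool --pt "0.002 0.001 0.005 0 0 -0.4 63" --pt "0.002 0.001 0.005 0 0 -0.4 63" --pt "0 0 0.001 0 0 0 63" --pt "0 0 0 0 0 0 63"

```text
t: 12.58
eef_pos: [616.7, 119.4, 185.4]
tcp_rot: [3.137, 0.004, 2.464]
ft_force: [0.5, -0.2, 0.3]
opening: 0.63
```

Emit:
servo_tool --pt "0 0 0 0 0 0 0" --pt "0 0 0 0 0 0 0" --pt "0 0 0 0 0 0 0" --pt "0 0 0 0 0 0 0" --pt "0 0 0 0 0 0 0" --pt "0 0 0 0 0 0 0" --pt "0 0 0 0 0 0 0" --pt "0 0 0 0 0 0 0"

```text
t: 13.25
eef_pos: [617.4, 119.5, 187.8]
tcp_rot: [3.135, 0.007, 2.464]
ft_force: [1.0, 0.1, -0.4]
opening: 0.149
```

```bash
python3 - <<'E'
from h import *
fr(); print(env.state()["eef_pos"],env.state()["joints"])
E
```

```text
t13.25 frame 1.4 133.8 grasp z 206.8 ang 1.587 r 86.8 rot [3.135 0.007 2.464] F [ 1.   0.1 -0.4] M [ 0.031 -0.254  0.178] op 0.149
[617.39117969 119.5353462  187.80612022] [ 8.62710236e-02  5.19258702e-01  1.58614417e+00 -2.63658162e-05
  1.02695799e+00 -8.06767335e-01]
```

Emit:
servo_tool --pt "0 0 0.0003 0 0 5 0" --pt "0 0 0.0003 0 0 5 0" --pt "0 0 0.0003 0 0 5 0" --pt "0 0 0.0003 0 0 5 0" --pt "0 0 0.0003 0 0 5 0" --pt "0 0 0.0003 0 0 5 0"

```text
t: 13.75
eef_pos: [616.4, 118.7, 186.5]
tcp_rot: [3.136, 0.004, 1.923]
ft_force: [-1.0, -1.1, 1.9]
opening: 0.152
```

```bash
cat >> h.py <<'E'
def kn():
    s=env.state(); print("t%.2f"%s["t"],"pos",s["eef_pos"].round(1),"rot",s["tcp_rot"].round(3),"turned",round((2.464-s["tcp_rot"][2])%(2*np.pi),3),"F",s["ft_force"].round(1),"M",s["moment"].round(3),"op",round(s["opening"],3),"q6",round(s["joints"][5],3),"tau6",round(s["tau"][5],3))
E
python3 -c "
from h import *
kn()"
```

```text
t13.75 pos [616.4 118.7 186.5] rot [3.136 0.004 1.923] turned 0.541 F [-1.  -1.1  1.9] M [-0.127  0.187  0.184] op 0.152 q6 -0.264 tau6 -1.605
```

Emit:
servo_tool --pt "0 0 0.0003 0 0 5 0" --pt "0 0 0.0003 0 0 5 0" --pt "0 0 0.0003 0 0 5 0" --pt "0 0 0.0003 0 0 5 0"

```text
t: 14.08
eef_pos: [615.5, 118.5, 185.5]
tcp_rot: [3.137, 0.003, 1.557]
ft_force: [-0.9, 0.4, 1.4]
opening: 0.153
```

```bash
python3 -c "
from h import *
kn()"
```

```text
t14.08 pos [615.5 118.5 185.5] rot [3.137e+00 3.000e-03 1.557e+00] turned 0.907 F [-0.9  0.4  1.4] M [-0.117  0.165  0.225] op 0.153 q6 0.102 tau6 -1.604
```

Emit:
servo_tool --pt "0 0 0.0004 0 0 5 0" --pt "0 0 0.0004 0 0 5 0"

```text
t: 14.25
eef_pos: [615.0, 118.5, 185.1]
tcp_rot: [3.137, 0.002, 1.375]
ft_force: [-1.4, -0.6, 2.3]
opening: 0.15
```

```bash
python3 -c "
from h import *
kn()"
```

```text
t14.25 pos [615.  118.5 185.1] rot [3.137e+00 2.000e-03 1.375e+00] turned 1.089 F [-1.4 -0.6  2.3] M [-0.104  0.321  0.264] op 0.15 q6 0.285 tau6 -1.605
```

Emit:
servo_tool --pt "0 0 0.0004 0 0 5 0" --pt "0 0 0.0004 0 0 5 0"

```text
t: 14.42
eef_pos: [614.6, 118.6, 184.6]
tcp_rot: [3.137, 0.002, 1.192]
ft_force: [-1.9, 0.7, 1.2]
opening: 0.149
```

```bash
python3 -c "
from h import *
kn()"
```

```text
t14.42 pos [614.6 118.6 184.6] rot [3.137e+00 2.000e-03 1.192e+00] turned 1.272 F [-1.9  0.7  1.2] M [-0.012  0.26   0.192] op 0.149 q6 0.468 tau6 -1.605
```

```bash
cat >> h.py <<'E'
def kq(n=4):
    m=[env.state()["moment"][2]]
    for i in range(n): cam("top"); m.append(env.state()["moment"][2])
    kn(); print("Mz",np.round(m,3),"mean",np.mean(m[1:]).round(3))
E
python3 -c "
from h import *
kq()"
```

```text
t14.62 pos [614.5 118.5 184.5] rot [3.137e+00 2.000e-03 1.199e+00] turned 1.265 F [-2.7  0.6  2.5] M [-0.043  0.553  0.159] op 0.149 q6 0.46 tau6 0.428
Mz [0.192 0.188 0.229 0.181 0.159] mean 0.189
```

Emit:
servo_tool --pt "0.0001 0.0003 0.0004 0 0 5 0" --pt "0.0001 0.0003 0.0004 0 0 5 0"

```text
t: 14.78
eef_pos: [614.1, 118.7, 184.1]
tcp_rot: [3.139, 0.002, 1.029]
ft_force: [-5.1, 0.4, 4.2]
opening: 0.146
```

```bash
python3 -c "
from h import *
kq()"
```

```text
t14.98 pos [614.  118.6 184.1] rot [3.139e+00 3.000e-03 1.032e+00] turned 1.432 F [-5.9  0.8  5.6] M [-0.063  1.011  0.005] op 0.148 q6 0.627 tau6 0.144
Mz [ 0.181  0.143  0.069 -0.007  0.005] mean 0.053
```

Emit:
servo_tool --pt "0.0004 0.0008 0.0002 0 0 5 0" --pt "0.0003 0.0008 0.0003 0 0 5 0"

```text
t: 15.15
eef_pos: [613.6, 118.8, 183.7]
tcp_rot: [-3.14, 0.005, 0.862]
ft_force: [-7.7, 3.4, 6.2]
opening: 0.149
```

```bash
python3 -c "
from h import *
kn()"
```

```text
t15.15 pos [613.6 118.8 183.7] rot [-3.14   0.005  0.862] turned 1.602 F [-7.7  3.4  6.2] M [0.354 1.312 0.205] op 0.149 q6 0.797 tau6 -1.69
```

Emit:
servo_tool --pt "0.0001 0.0004 0.0003 0 0 5 0" --pt "0.0001 0.0004 0.0003 0 0 5 0"

```text
t: 15.32
eef_pos: [613.2, 119.2, 183.3]
tcp_rot: [-3.139, 0.006, 0.687]
ft_force: [-4.8, 3.6, 4.1]
opening: 0.143
```

```bash
python3 -c "
from h import *
kn()"
```

```text
t15.32 pos [613.2 119.2 183.3] rot [-3.139  0.006  0.687] turned 1.777 F [-4.8  3.6  4.1] M [0.324 0.607 0.215] op 0.143 q6 0.972 tau6 -1.535
```

Emit:
servo_tool --pt "0 0 0.0003 0 0 5 0" --pt "0 0 0.0003 0 0 5 0"

```text
t: 15.48
eef_pos: [613.0, 119.6, 182.9]
tcp_rot: [-3.14, 0.007, 0.511]
ft_force: [-3.0, 0.8, 2.9]
opening: 0.144
```

```bash
python3 -c "
from h import *
kn()"
```

```text
t15.48 pos [613.  119.6 182.9] rot [-3.14   0.007  0.511] turned 1.953 F [-3.   0.8  2.9] M [0.044 0.352 0.254] op 0.144 q6 1.148 tau6 -1.478
```

Emit:
servo_tool --pt "0 0 0.0003 0 0 5 0" --pt "0 0 0.0003 0 0 5 0"

```text
t: 15.65
eef_pos: [612.7, 120.0, 182.5]
tcp_rot: [-3.141, 0.007, 0.335]
ft_force: [-2.7, 1.4, 3.2]
opening: 0.142
```

```bash
python3 -c "
from h import *
kn()"
```

```text
t15.65 pos [612.7 120.  182.5] rot [-3.141  0.007  0.335] turned 2.129 F [-2.7  1.4  3.2] M [0.218 0.436 0.336] op 0.142 q6 1.325 tau6 -1.403
```

Emit:
servo_tool --pt "0 0 0.0002 0 0 3 0"

```text
t: 15.73
eef_pos: [612.7, 120.1, 182.4]
tcp_rot: [-3.141, 0.007, 0.281]
ft_force: [-1.5, 1.0, 2.7]
opening: 0.145
```

```bash
python3 -c "
from h import *
kn()"
```

```text
t15.73 pos [612.7 120.1 182.4] rot [-3.141  0.007  0.281] turned 2.183 F [-1.5  1.   2.7] M [0.012 0.289 0.356] op 0.145 q6 1.378 tau6 -0.089
```

Emit:
servo_tool --pt "0 0 0 0 0 0 60" --pt "0 0 0 0 0 0 60" --pt "0 0 0 0 0 0 60" --pt "0 0 0 0 0 0 60" --pt "0 0 0 0 0 0 60" --pt "0 0 -0.01 0 0 0 60" --pt "0 0 -0.02 0 0 0 60" --pt "0 0 -0.03 0 0 0 60"

```text
t: 16.4
eef_pos: [611.7, 119.7, 239.0]
tcp_rot: [-3.139, 0.016, 0.294]
ft_force: [0.6, -0.1, -0.3]
opening: 0.587
```

Emit:
servo_tool --pt "0 0 -0.03 0 0 0 60" --pt "0 0 -0.04 0 0 0 60" --pt "-0.04 -0.01 -0.02 0 0 0 60" --pt "-0.04 -0.01 0 0 0 0 60" --pt "-0.04 -0.01 0 0 0 0 60" --pt "-0.03 0 0 0 0 0 60" --pt "-0.02 0 0 0 0 0 60" --pt "0 0 0 0 0 0 60"

```text
t: 17.07
eef_pos: [441.1, 98.5, 344.3]
tcp_rot: [3.141, 0.0, 0.3]
ft_force: [0.3, 0.4, -0.3]
opening: 0.595
```

```bash
python3 - <<'E'
from h import *
import cv2
kn()
A=cv2.imread("pics/sF.png");B=cam("scene")["img"]
g=lambda i:cv2.cvtColor(i,6)
def tr(x,y,w,h,n,A=A):
    t=cv2.resize(g(A)[y:y+h,x:x+w],None,fx=8,fy=8,interpolation=2); s=cv2.resize(g(B)[y-6:y+h+6,x-6:x+w+6],None,fx=8,fy=8,interpolation=2)
    r=cv2.matchTemplate(s,t,5); _,v,_,l=cv2.minMaxLoc(r); print(n,np.array(l)/8-6,round(v,3))
tr(264,250,26,22,"bar corner"); tr(270,240,24,14,"board near")
O=cv2.imread("pics/scene0.png"); tr(182,265,62,42,"marker",O);tr(355,250,50,90,"screwdriver",O);tr(145,190,55,50,"cuv",O);tr(195,155,30,25,"jar",O);tr(285,178,42,34,"tweez",O);tr(292,310,44,55,"bottle",O)
cv2.imwrite("pics/p12.png",cv2.resize(B[150:320,180:370],None,fx=3.5,fy=3.5,interpolation=2))
E
```

```text
t17.07 pos [441.1  98.5 344.3] rot [3.141 0.    0.3  ] turned 2.164 F [ 0.3  0.4 -0.3] M [-0.006 -0.056  0.003] op 0.595 q6 1.345 tau6 -0.105
bar corner [0. 0.] 0.999
board near [0. 0.] 0.999
marker [0. 0.] 0.999
screwdriver [0. 0.] 1.0
cuv [0. 0.] 0.999
jar [0. 0.] 0.999
tweez [-4.125 -4.375] 0.521
bottle [0. 0.] 0.999
```

View pics/p12.png

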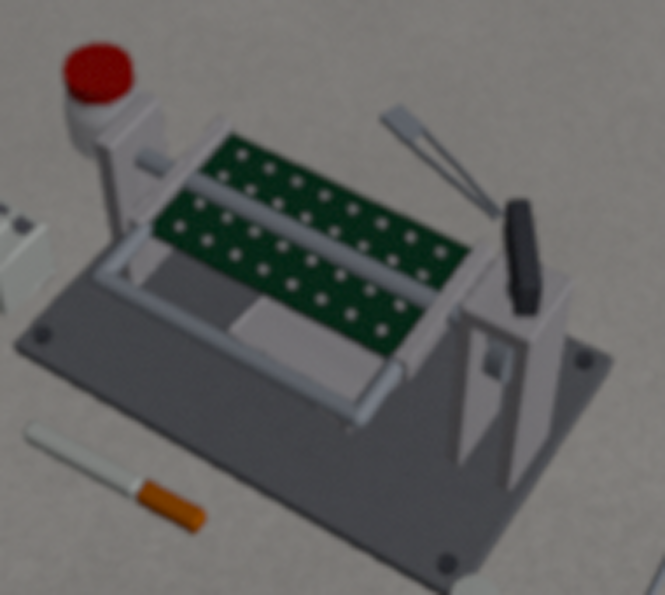

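```bash
python3 -c "
from h import *
print(env.job_done())"
```

```text
the job is handed in; nothing more can be done
None
```

I swung the board over the top, tightened the knob until it gripped firmly, released everything and handed the job in at about 17 s of the 64 s allowed.

- **Board angle:** it lies components down, about 1 to 2.5° past level, within the 5° tolerance. My checks disagreed:
  - The last camera fit put it at about 3.16 rad.
  - The fingertip height while pressing on the bar gave about 3.185 rad.
  - That press, meant to check the level, pushed the bar about 5 mm lower with no clear force reading. I left it there because it was still within tolerance.
- **Knob:** I turned it about 2.18 rad clockwise. The torque was about 0.21 N m while free, started rising at about 1.9 rad, and ended at 0.356 N m. That is about 0.145 N m above free, in the firm range and below the forced limit. Single readings scatter by about 0.03 to 0.05 N m.
- **After release:** the board did not move while I tightened and let go, and the gripper is clear of everything.
- **Other things on the bench:**
  - Image matching showed no movement of the marker, screwdriver, cuvette block, jar or bottle.
  - Matching failed for the tweezers because the handle was in the original patch, but by eye they look the same in my before and after pictures.
  - I checked the tray only by eye, and it looks unmoved.

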